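Draw the filter insert out of the dust extractor and present it

TASK

Stop the blue bench dust extractor by pressing its round red button fully down and letting it spring back; then swing its grey cover flap up by the black handle until it stands upright by itself, and draw the orange-framed filter insert hidden beneath up out of its slot. Finish holding the insert upright and still in the gripper, clear above the middle of the steel catch tray by about a hand's breadth: the program ends while still holding it, without putting it down or letting go. Leave the flap standing open and do not disturb the tray, the ring mould, the stopwatch or the screwdriver.

Things in the scene. Friction and masses are not known exactly. Their poses are not given: they have to be found in the camera images.
- extractor: Fixed blue box 150 (x) x 240 (y) x 100 mm high; origin: centre of its underside; z up, front (air slots) to -x. The compartment under the flap is inside 138 mm long (x) and reaches from y = -114 to +40 mm; in it, 54 mm above the work surface, is a deck with the slot for the insert, at x = -10, y = -40 mm. The closed strip at y = +40 to +120 mm carries the button.
- stop_button (a joint): Travel of the red spring push button in m: 0 = up, 0.006 = fully down (stop). It takes about 5 N to bottom and springs back when released.
- stop_button_top (a point): Centre of the top face of the red button (28 mm across), on the extractor's top at its y = +80 mm. Pressed downward.
- flap (a joint): Angle of the grey cover flap in rad: 0 = shut, 1.57 = upright, 1.9 = stop. The hinge is stiff: the flap stays at whatever angle it is left; about 2.5 N at the handle lifts it.
- flap_hinge (a point): Middle of the hinge line at the extractor's rear (+x) rim, 103 mm above the work surface, running along the extractor's y. Positive angles raise the flap's front edge and swing it to the rear. The flap is 146 mm from hinge line to front edge, 158 mm wide, 6 mm thick.
- flap_handle (a point): Centre of the black handle barrel near the flap's front edge: 18 mm in diameter, 28 mm long along the extractor's y, axis 24 mm above the flap's face, on a 10 mm stem. Shut, it lies 128 mm before (-x) and 27 mm above the hinge line. Pinched on its end faces (28 mm apart) it pivots between the fingers as the flap turns.
- filter: Insert, 80 g: orange frame, white pleats, 70 (x) x 12 (y) x 58 mm high, with a grip tab 30 (x) x 12 (y) mm on top reaching 88 mm. Origin: centre of its underside; z up. It starts standing in the slot (1.5 mm play), axes parallel to the extractor's, underside 6 mm and tab top 94 mm above the work surface. Pinch the tab across y; it comes out upward.
- tray: Loose steel catch tray, open on top, 120 mm (x) by 140 mm (y) by 22 mm high, 4 mm walls. Origin: centre of its underside. It stands to the left or to the right of the extractor, nearer the robot.
- ring_mould: Grey ring mould, 75 mm in diameter, 40 mm high, loose; leave it alone. Origin: centre of its underside. It stands on the other side from the tray.
- stopwatch: Black stopwatch, 65 x 58 x 15 mm, loose; leave it alone. Origin: centre of its underside.
- screwdriver: Screwdriver with red handle, 188 mm long, 25 mm thick, loose, lying along its y; leave it alone. Origin: centre of its underside.
Mind the look-alikes: they are no part of the job. There is more than one size of the tray; the one meant has the size given above.

How it is judged:
By the outcome, as a careful person would: the job done as asked, in the order asked, and still so for the second after the job is handed in, while the arm keeps its last pose, push and grip.
It also fails if it takes over 72 s, if anything falls off the work surface, if the arm or the gripper's body presses on something with over 40 N, if the wrist force passes 120 N, or if a joint passes its speed limit or range.

ROBOT

A 6-joint arm with a two-finger parallel gripper is mounted at the origin on a cart in front of the work surface, level with it; the furniture and walls round the work are solid. World frame = base frame: x ahead of the robot, y to its left, z up, the work surface at z = 0. Lengths are in mm, angles in degrees, forces in N, time in s.
With the tool pointing down it reaches from about 300 to 850 mm from the base axis. Payload 4.2 kg.
Tool frame: the origin (TCP) lies between the finger pads; the fingertips stand 22 mm ahead of it and the grasp point (between the pads) lies 3 mm ahead of it; z points along the fingers, y is the direction in which the jaws open and shut (so a half turn about z gives the same grasp; the last joint's range is limited). The gripper opens to 91 mm and grips with 3 to 60 N. Pads are 32 mm wide; open, the fingers measure 118 mm over their backs; the gripper's body (76 mm by 178 mm) begins 60 mm behind the grasp point.
Start: joints at [-67.151, 18.312, 89.639, -0, 72.044, -1.146], TCP at [233.836, -525.32, 235.976] pointing down, gripper open.
Joint ranges: [-177.97, 177.97], [-48.28, 115.42], [12.27, 149.76], [-77.06, 257.06], [2.81, 150.46], [-146.56, 146.56]. Speed limits (degrees/s): [147.25, 147.25, 180, 180, 180, 180].

INTERFACE

Orientations are given as [roll, pitch, yaw] about the fixed x, y, z axes, in that order (R = Rz(yaw) Ry(pitch) Rx(roll)).
In Python, from workcell import telemetry, cams, env gives the robot as it stands.
- The arm moves only by the shell command python3 -m inch 'ROWS' [FORCE]. ROWS is JSON, a list of rows, each an object of numbers: "x", "y", "z": the shift along the tool's x, y, z in cm; "yaw": the turn about the tool's z in units of 5 degrees (1.0 is 5 degrees); "gripper": the gripper's target within -1 to 1 (fully open at 1, half-way at 0, shut at -1). A call has 1 to 12 rows; each row shifts and turns the commanded pose from where the row before left it, along the tool's axes as they then stand; what a row does not reach is not made up. A row lasts 1/12 s, in which the tool goes at most 41.7 mm and 7.16 degrees, less where a joint would pass 70% of its speed; a pose out of reach is approached as far as the arm can. A call is refused whole if a number of a shift passes 4.17 or a number of a turn 1, either way. A call with a gripper value outside its range is refused whole. The fingers move at their own pace and stop on an object; FORCE is the grip in N (left out, the last holds). Time passes only in rows, so rows that do not move let the fingers close. It gives the time, the measured TCP pose, the force and the opening at its end, in the units of the state.
- telemetry.state(): the state, without advancing time (a new reading comes with each control period).
- cams.grab_frame(name): name is "scene" or "top"; returns a dict with "pixels" (420x560x3 uint8, red, green, blue), "mtx" (3x3 intrinsics, pixels), "distortion" ([k1, k2, p1, p2, k3] as OpenCV has them; the pictures are not rectified), "rvec" (rotation vector, rad) and "tvec" (3), from world to camera coordinates, as OpenCV has them. Camera axes: x right, y down, z forward; pixel columns grow to the right and rows downward; lengths in mm; the calibration is good to about 2 mm. A picture is of the moment at which its call begins. There is no depth.
- env.job_done(): hands the job in, once; it reports no verdict.
The state is a dict: "time_s": time; "qpos": joint angles; "qvel": joint speeds; "effort": joint torques, N m; "ee_pos": TCP position; "ee_rot": TCP orientation; "force": force on the tool from outside, world axes, zero at the start; "torque": the same for the moment, N m; "gripper_width": finger opening in mm.
Only numpy, scipy, OpenCV 4.12 (cv2) and the standard library are available. Lean on these libraries where they do the work, as an engineer would, in place of code of your own. Each camera call takes 0.05 s, during which the arm holds its last target. There are 200 camera calls.

## Working session

There is one attempt and no reset: what is moved stays moved. The work goes in short steps, Python scripts to look and compute and a shell command to move; the robot and the scene stay as the last step left them, time stands still between calls to the robot, and variables do not carry over. Pictures are saved under pics/ and viewed, about 8 in all and at most 12, crops included, and the job is handed in when it is done.

```bash
mkdir -p pics; ls; cat > h.py <<'E'
import numpy as np, cv2
from workcell import telemetry, cams, env
def grab(n,fn=None):
    f=cams.grab_frame(n)
    f={k:np.array(v) for k,v in f.items()}
    if fn: cv2.imwrite('pics/'+fn,f['pixels'][:,:,::-1])
    np.savez('last_'+n+'.npz',**f); return f
def load(n): return dict(np.load('last_'+n+'.npz'))
def ray(f,px):
    u=cv2.undistortPoints(np.array(px,float).reshape(-1,1,2),f['mtx'],f['distortion'])[:,0]
    R=cv2.Rodrigues(f['rvec'].astype(float))[0]; t=f['tvec'].reshape(3)
    return -R.T@t, np.c_[u,np.ones(len(u))]@R
def onz(f,px,z):
    c,d=ray(f,px); return c+d*((z-c[2])/d[:,2])[:,None]
def proj(f,P): return cv2.projectPoints(np.array(P,float).reshape(-1,3),f['rvec'].astype(float),f['tvec'].astype(float),f['mtx'],f['distortion'])[0][:,0]
E
python3 - <<'E'
from h import *
a=grab('scene','s1.png')['pixels'];b=grab('top','t1.png')['pixels']
print(telemetry.state())
for n in('scene','top'):
    print(n,ray(load(n),[[280,210]]))
E
```

```text
pics
{'time_s': 0.1, 'qpos': array([-6.71500843e+01,  1.83454617e+01,  8.96982775e+01,  6.32657838e-04,
        7.20443361e+01, -1.14736585e+00]), 'qvel': array([-0.02306369,  0.01705563, -0.1819326 , -0.12828812,  0.04682479,
        0.02682374]), 'effort': array([ 8.92663411e-04, -4.13332665e+01, -2.32509238e+01,  7.29510491e-02,
        4.22139012e-02, -6.89506965e-05]), 'ee_pos': array([ 233.67828569, -524.92246203,  235.23727479]), 'ee_rot': array([-1.79911954e+02, -2.36504084e-03,  2.39970842e+01]), 'force': array([ 0.82015325, -0.89275079,  0.57850232]), 'torque': array([0.00078754, 0.00140577, 0.02185263]), 'gripper_width': 91.15365645918646}
scene (array([ -32.36683171,  674.42325554, 1345.2423438 ]), array([[ 0.37325786, -0.5070113 , -0.77731718]]))
top (array([ 429.25557521, -187.7523308 , 1758.20518574]), array([[ 0.05924831, -0.00481643, -0.99828749]]))
```

View pics/s1.png

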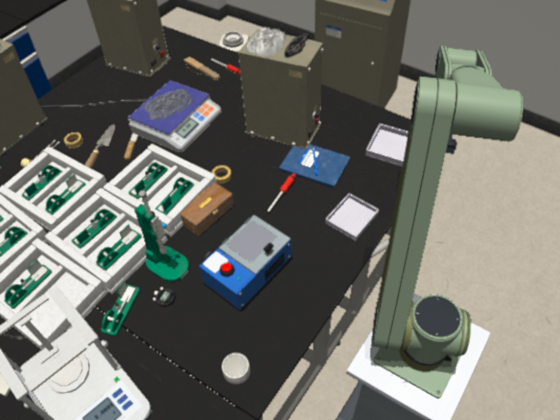

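View pics/t1.png

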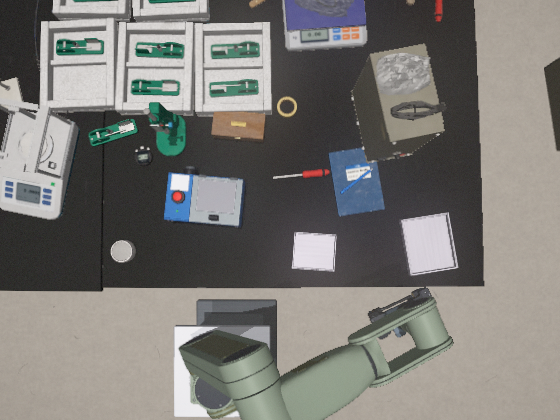

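Top view: extractor with red button (178,197), handle (213,217), and flap (216,200). The two trays are at (314,251) and (430,243), ring mould at (122,251), and screwdriver at (300,175). I'll measure these and check with a crop.

```bash
python3 - <<'E'
from h import *
f=load('top'); s=load('scene')
def rect(m,name,z,f=f):
    cs,_=cv2.findContours(m.astype(np.uint8),cv2.RETR_EXTERNAL,cv2.CHAIN_APPROX_NONE)
    for c in cs:
        if cv2.contourArea(c)<60: continue
        w=onz(f,c[:,0].astype(float),z)[:,:2].astype(np.float32)
        r=cv2.minAreaRect(w); print(name,c[:,0].mean(0).round(),[np.round(x,1) for x in r])
hsv=cv2.cvtColor(f['pixels'],cv2.COLOR_RGB2HSV); H,S,V=[hsv[...,i].astype(int) for i in range(3)]
yy,xx=np.mgrid[:420,:560]
roi=(xx>285)&(xx<465)&(yy>205)&(yy<280)
rect(roi&(V>100),'tray',22)
e=(xx>158)&(xx<250)&(yy>163)&(yy<235)
rect(e&(S>120)&((H<8)|(H>172))&(V>90),'button',112)
rect(e&(S<60)&(V>90)&(V<235),'flap',106)
rect(e&(V<45)&(yy>210)&(yy<222),'handle',130)
b=e&(S>120)&(H>95)&(H<130)&(V>80); rect(b,'blue',100)
rect((xx>100)&(xx<145)&(yy>230)&(yy<270)&(V>90),'ring',40)
# scene button/handle
h2=cv2.cvtColor(s['pixels'],cv2.COLOR_RGB2HSV); H,S,V=[h2[...,i].astype(int) for i in range(3)]
e2=(xx>200)&(xx<295)&(yy>215)&(yy<300)
rect(e2&(S>120)&((H<8)|(H>172))&(V>90),'button S',112,s)
rect(e2&(xx>255)&(xx<280)&(yy>235)&(yy<260)&(V<45),'handle S',130,s)
rect((xx>320)&(xx<420)&(yy>110)&(yy<245)&(V>110)&(S<60),'tray S',22,s)
A=cv2.resize(f['pixels'][150:240,150:260],None,fx=4,fy=4,interpolation=cv2.INTER_CUBIC)
B=cv2.resize(s['pixels'][205:310,190:300],None,fx=3.4286,fy=3.4286,interpolation=cv2.INTER_CUBIC)
cv2.imwrite('pics/c1.png',np.hstack([A[:360],B[:360]])[:,:,::-1])
E
```

```text
tray [314. 251.] [array([ 396.1, -306.1]), array([141.9, 123.2]), np.float64(85.6)]
tray [429. 244.] [array([ 418.6, -686.9]), array([189.1, 166. ]), np.float64(9.1)]
tray [359. 209.] [array([ 527.6, -462.3]), array([155.8,  33.1]), np.float64(89.7)]
flap [216. 200.] [array([560.8,   6.7]), array([158., 153.]), np.float64(84.2)]
blue [179. 195.] [array([571.9, 125.5]), array([ 83.5, 152.4]), np.float64(84.4)]
ring [122. 251.] [array([399.5, 322.2]), array([79.7, 71.9]), np.float64(89.9)]
button S [226. 267.] [array([572.1, 126.7]), array([29.3, 27. ]), np.float64(33.2)]
tray S [385. 240.] [array([ 252.2, -267.3]), array([27.2, 50.4]), np.float64(1.4)]
tray S [417. 225.] [array([ 201.1, -382.8]), array([ 25.5, 174.2]), np.float64(24.4)]
tray S [352. 214.] [array([ 393.7, -303.2]), array([146.1, 125. ]), np.float64(85.8)]
tray S [390. 139.] [array([ 441.9, -686.4]), array([143.4, 170.1]), np.float64(9.2)]
tray S [411. 180.] [array([ 303.5, -594.8]), array([ 49.9, 669.7]), np.float64(17.8)]
tray S [402. 113.] [array([ 471.1, -850.6]), array([80.5, 42.4]), np.float64(33.4)]
```

View pics/c1.png

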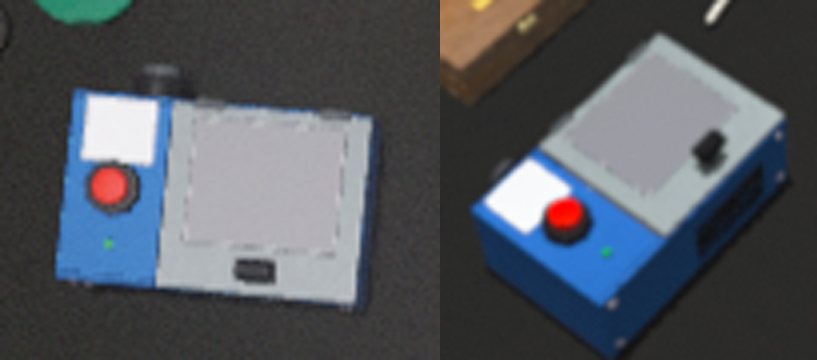

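```bash
python3 - <<'E'
from h import *
f=load('top'); s=load('scene')
yy,xx=np.mgrid[:420,:560]
def cen(f,kind,x0,x1,y0,y1):
    h=cv2.cvtColor(f['pixels'],cv2.COLOR_RGB2HSV).astype(int); H,S,V=h[...,0],h[...,1],h[...,2]
    m=(V<80) if kind=='k' else (S>150)&((H<8)|(H>172))&(V>120)
    m&=(xx>=x0)&(xx<x1)&(yy>=y0)&(yy<y1)
    print(kind,m.sum()); return [xx[m].mean(),yy[m].mean()]
def tri(p,q):
    c1,d1=ray(f,[p]);c2,d2=ray(s,[q]);d1=d1[0];d2=d2[0]
    t=np.linalg.lstsq(np.c_[d1,-d2],c2-c1,rcond=None)[0]
    a=c1+t[0]*d1;b=c2+t[1]*d2; return ((a+b)/2).round(1),np.linalg.norm(a-b).round(1)
pb,qb=cen(f,'r',170,186,188,206),cen(s,'r',217,237,257,278)
ph,qh=cen(f,'k',205,222,212,222),cen(s,'k',262,275,241,252)
print(pb,qb,tri(pb,qb)); print(ph,qh,tri(ph,qh), onz(f,[ph],127),onz(s,[qh],127),onz(f,[pb],112))
from scipy.spatial.transform import Rotation
print(Rotation.from_euler('xyz',telemetry.state()['ee_rot'],degrees=True).as_matrix().round(2))
E
```

```text
r 66
r 75
k 36
k 55
[np.float64(176.96969696969697), np.float64(196.0)] [np.float64(226.05333333333334), np.float64(266.96)] (array([572.1, 127.4, 113.2]), np.float64(1.5))
[np.float64(213.22222222222223), np.float64(217.27777777777777)] [np.float64(268.2909090909091), np.float64(247.6909090909091)] (array([504.5,  12.1, 122.9]), np.float64(0.7)) [[504.55878932  11.72976341 127.        ]] [[502.37915136  14.10212927 127.        ]] [[572.81541039 128.07159998 112.        ]]
[[ 0.91  0.41 -0.  ]
 [ 0.41 -0.91  0.  ]
 [ 0.   -0.   -1.  ]]
```

```bash
python3 -m inch '[{"yaw":0.99,"gripper":-1},{"yaw":0.99},{"yaw":0.99},{"yaw":0.99},{"yaw":0.99},{"yaw":0.99},{"x":0.6,"y":-1.4},{"x":1.1,"y":-2.8},{"x":1.1,"y":-2.8},{"x":1.1,"y":-2.8},{"x":1.1,"y":-2.8},{"x":1.1,"y":-2.8}]' 20
python3 -m inch '[{"x":1.1,"y":-2.8},{"x":1.1,"y":-2.8},{"x":1.1,"y":-2.8},{"x":1.1,"y":-2.8},{"x":1.1,"y":-2.8},{"x":1.1,"y":-2.8},{"x":1.1,"y":-2.8},{"x":1.1,"y":-2.8},{"x":1.1,"y":-2.8},{"x":1.1,"y":-2.8},{"x":1.1,"y":-2.8},{"x":1.1,"y":-2.8}]'
python3 -m inch '[{"x":1.1,"y":-2.8},{"x":1.1,"y":-2.8},{"x":1.1,"y":-2.8},{"x":1.1,"y":-2.8},{"x":1.1,"y":-2.0},{},{},{}]'
```

```text
invalid input
invalid input
invalid input
```

```bash
python3 -m inch --help; python3 -m inch '[{"x":0,"y":0,"z":0,"yaw":0.99,"gripper":-1}]' 20
```

```text
time_s: 0.18
ee_pos: [233.7, -525.0, 235.3]
ee_rot: [-179.9, 0.0, 19.0]
force: [0.8, -0.3, -0.0]
gripper_width: 87.1invalid input: not JSON, or not a number
```

```bash
python3 -m inch '[{"x":0,"y":0,"z":0,"yaw":0.99,"gripper":-1},{"x":0,"y":0,"z":0,"yaw":0.99,"gripper":-1},{"x":0,"y":0,"z":0,"yaw":0.99,"gripper":-1},{"x":0,"y":0,"z":0,"yaw":0.99,"gripper":-1},{"x":0,"y":0,"z":0,"yaw":0.99,"gripper":-1},{"x":0.6,"y":-1.4,"z":0,"yaw":0,"gripper":-1},{"x":1.1,"y":-2.8,"z":0,"yaw":0,"gripper":-1},{"x":1.1,"y":-2.8,"z":0,"yaw":0,"gripper":-1},{"x":1.1,"y":-2.8,"z":0,"yaw":0,"gripper":-1},{"x":1.1,"y":-2.8,"z":0,"yaw":0,"gripper":-1},{"x":1.1,"y":-2.8,"z":0,"yaw":0,"gripper":-1},{"x":1.1,"y":-2.8,"z":0,"yaw":0,"gripper":-1}]' 20
python3 -m inch '[{"x":1.1,"y":-2.8,"z":0,"yaw":0,"gripper":-1},{"x":1.1,"y":-2.8,"z":0,"yaw":0,"gripper":-1},{"x":1.1,"y":-2.8,"z":0,"yaw":0,"gripper":-1},{"x":1.1,"y":-2.8,"z":0,"yaw":0,"gripper":-1},{"x":1.1,"y":-2.8,"z":0,"yaw":0,"gripper":-1},{"x":1.1,"y":-2.8,"z":0,"yaw":0,"gripper":-1},{"x":1.1,"y":-2.8,"z":0,"yaw":0,"gripper":-1},{"x":1.1,"y":-2.8,"z":0,"yaw":0,"gripper":-1},{"x":1.1,"y":-2.8,"z":0,"yaw":0,"gripper":-1},{"x":1.1,"y":-2.8,"z":0,"yaw":0,"gripper":-1},{"x":1.1,"y":-2.8,"z":0,"yaw":0,"gripper":-1},{"x":0,"y":0,"z":0,"yaw":0,"gripper":-1}]'
```

```text
time_s: 1.18
ee_pos: [323.9, -349.0, 235.7]
ee_rot: [-179.9, 0.0, -5.6]
force: [0.6, 0.3, 0.0]
gripper_width: 7.2
time_s: 2.18
ee_pos: [475.9, -52.5, 235.7]
ee_rot: [-179.9, -0.0, -5.4]
force: [-0.6, -0.5, -0.4]
gripper_width: 0.3
```

```bash
python3 -m inch '[{"x":0.98,"y":-2.36,"z":0.9,"yaw":0,"gripper":-1},{"x":0.98,"y":-2.36,"z":0.9,"yaw":0,"gripper":-1},{"x":0.98,"y":-2.36,"z":0.9,"yaw":0,"gripper":-1},{"x":0.98,"y":-2.36,"z":0.9,"yaw":0,"gripper":-1},{"x":0.98,"y":-2.36,"z":0.9,"yaw":0,"gripper":-1},{"x":0.98,"y":-2.36,"z":0.9,"yaw":0,"gripper":-1},{"x":0.98,"y":-2.36,"z":0.9,"yaw":0,"gripper":-1},{"x":0.98,"y":-2.36,"z":0.9,"yaw":0,"gripper":-1},{"x":0,"y":0,"z":0,"yaw":0,"gripper":-1},{"x":0,"y":0,"z":0,"yaw":0,"gripper":-1},{"x":0,"y":0,"z":0,"yaw":0,"gripper":-1}]'; python3 - <<'E'
from h import *
grab('scene','s2.png');grab('top','t2.png')
a=cv2.imread('pics/s2.png')[190:310,170:310];b=cv2.imread('pics/t2.png')[140:260,130:270]
cv2.imwrite('pics/c2.png',np.hstack([cv2.resize(i,None,fx=2.8,fy=2.8,interpolation=2) for i in(b,a)]))
print(telemetry.state()['qpos'])
E
```

```text
time_s: 3.1
ee_pos: [570.6, 122.7, 163.8]
ee_rot: [180.0, 0.1, -5.6]
force: [0.0, -0.3, 0.2]
gripper_width: 0.4
[ 1.09673594e+01  2.21129790e+01  9.46795792e+01 -2.35585750e-02
  6.31980397e+01  1.06710606e+02]
```

View pics/c2.png

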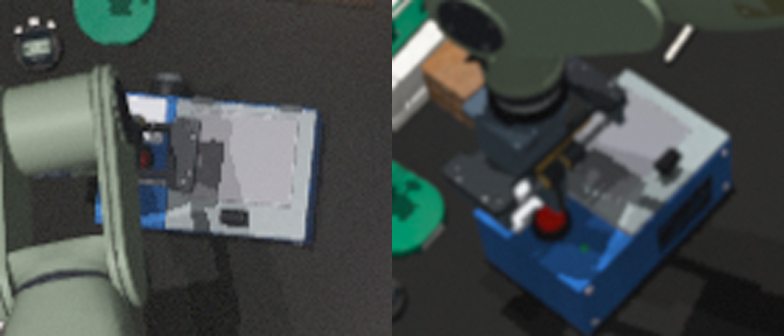

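The crop shows the closed fingers just short of the red button (scene crop about (548,220)). I'll shift 5 mm and go down to press.

```bash
python3 -m inch '[{"x":0.14,"y":-0.5,"z":0.8,"yaw":0,"gripper":-1},{"x":0,"y":0,"z":0.8,"yaw":0,"gripper":-1},{"x":0,"y":0,"z":0.6,"yaw":0,"gripper":-1},{"x":0,"y":0,"z":0,"yaw":0,"gripper":-1},{"x":0,"y":0,"z":0,"yaw":0,"gripper":-1}]'; for i in 1 2 3; do python3 -m inch '[{"x":0,"y":0,"z":0.2,"yaw":0,"gripper":-1},{"x":0,"y":0,"z":0,"yaw":0,"gripper":-1},{"x":0,"y":0,"z":0,"yaw":0,"gripper":-1}]';done
```

```text
time_s: 3.62
ee_pos: [572.9, 127.7, 141.7]
ee_rot: [180.0, 0.1, -5.7]
force: [-0.8, -0.7, 2.6]
gripper_width: 0.3
time_s: 3.87
ee_pos: [573.0, 127.7, 140.2]
ee_rot: [180.0, 0.0, -5.7]
force: [-2.0, -1.2, 3.2]
gripper_width: 0.4
time_s: 4.12
ee_pos: [573.0, 127.8, 138.3]
ee_rot: [180.0, 0.0, -5.7]
force: [-2.0, -1.4, 5.3]
gripper_width: 0.4
time_s: 4.37
ee_pos: [573.1, 127.8, 138.1]
ee_rot: [180.0, -0.0, -5.7]
force: [-5.4, -2.5, 15.0]
gripper_width: 0.4
```

```bash
python3 -m inch '[{"x":0,"y":0,"z":0.05,"yaw":0,"gripper":-1},{"x":0,"y":0,"z":0,"yaw":0,"gripper":-1},{"x":0,"y":0,"z":0,"yaw":0,"gripper":-1}]';  python3 -m inch '[{"x":0,"y":0,"z":-0.6,"yaw":0,"gripper":-1},{"x":0,"y":0,"z":-1.4,"yaw":0,"gripper":-1},{"x":0,"y":0,"z":-2.5,"yaw":0,"gripper":-1},{"x":-0.92,"y":2,"z":0,"yaw":0,"gripper":0.2},{"x":-0.92,"y":2,"z":0,"yaw":0,"gripper":0.2},{"x":-0.92,"y":2,"z":0,"yaw":0,"gripper":0.2},{"x":-0.92,"y":2,"z":0,"yaw":0,"gripper":0.2},{"x":-0.92,"y":2,"z":0,"yaw":0,"gripper":0.2},{"x":-0.92,"y":2,"z":0,"yaw":0,"gripper":0.2},{"x":0,"y":0,"z":0,"yaw":0,"gripper":0.2},{"x":0,"y":0,"z":0,"yaw":0,"gripper":0.2},{"x":0,"y":0,"z":0,"yaw":0,"gripper":0.2}]'; python3 - <<'E'
from h import *
s=grab('scene','s3.png');t=grab('top','t3.png')
p=telemetry.state()['ee_pos']
print(proj(s,[p-[0,0,22],[506,13.5,130]]),proj(t,[p-[0,0,22],[506,13.5,130]]))
a=cv2.imread('pics/s3.png')[190:310,170:310];b=cv2.imread('pics/t3.png')[140:260,130:270]
cv2.imwrite('pics/c3.png',np.hstack([cv2.resize(i,None,fx=2.8,fy=2.8,interpolation=2) for i in(b,a)]))
E
```

```text
time_s: 4.62
ee_pos: [573.1, 127.8, 138.1]
ee_rot: [180.0, -0.1, -5.7]
force: [-5.3, -2.5, 17.6]
gripper_width: 0.3
time_s: 5.62
ee_pos: [507.0, 14.4, 180.4]
ee_rot: [-180.0, -0.1, -5.7]
force: [0.5, 0.9, 0.4]
gripper_width: 54.0
[[266.27765613 240.83946819]
 [267.33335114 246.39394562]] [[210.9760524  216.00017964]
 [212.53501946 216.77188404]]
```

View pics/c3.png

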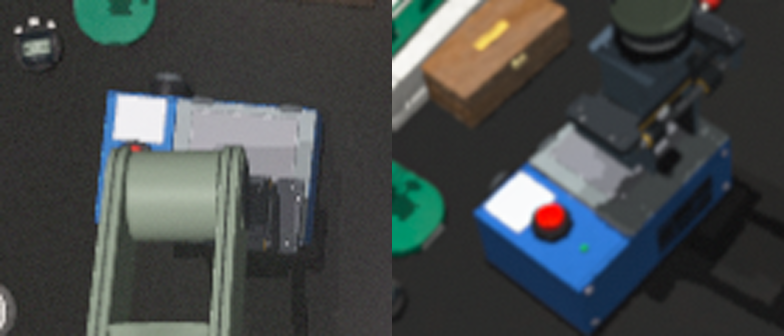

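Crop shows the red button sprung back up (548,215), and the fingers straddling the black handle (665,160), which matches the prediction. I'll descend and pinch.

```bash
python3 -m inch '[{"x":-0.1,"y":0.1,"z":1.5,"yaw":0,"gripper":0.2},{"x":0,"y":0,"z":1.5,"yaw":0,"gripper":0.2},{"x":0,"y":0,"z":1.3,"yaw":0,"gripper":0.2},{"x":0,"y":0,"z":0,"yaw":0,"gripper":0.2},{"x":0,"y":0,"z":0,"yaw":0,"gripper":0.2}]' 12;  python3 -m inch '[{"x":0,"y":0,"z":0,"yaw":0,"gripper":-1},{"x":0,"y":0,"z":0,"yaw":0,"gripper":-1},{"x":0,"y":0,"z":0,"yaw":0,"gripper":-1},{"x":0,"y":0,"z":0,"yaw":0,"gripper":-1},{"x":0,"y":0,"z":0,"yaw":0,"gripper":-1},{"x":0,"y":0,"z":0,"yaw":0,"gripper":-1}]' 12
```

```text
time_s: 6.13
ee_pos: [505.4, 13.8, 137.0]
ee_rot: [180.0, 0.1, -5.7]
force: [1.1, -0.0, 0.7]
gripper_width: 55.0
time_s: 6.63
ee_pos: [505.6, 12.3, 138.0]
ee_rot: [179.9, -0.1, -5.7]
force: [-1.0, -3.9, 2.2]
gripper_width: 28.2
```

```bash
python3 -m inch '[{"x":0.2,"y":0.2,"z":-1.1,"yaw":0,"gripper":-1},{"x":0.46,"y":0,"z":-1.08,"yaw":0,"gripper":-1},{"x":0.5,"y":0,"z":-1.02,"yaw":0,"gripper":-1},{"x":0.53,"y":0,"z":-1.01,"yaw":0,"gripper":-1},{"x":0.66,"y":0,"z":-0.93,"yaw":0,"gripper":-1},{"x":0.71,"y":0,"z":-0.89,"yaw":0,"gripper":-1},{"x":0,"y":0,"z":0,"yaw":0,"gripper":-1}]' 20; python3 - <<'E'
from h import *
s=grab('scene','s4.png');t=grab('top','t4.png')
a=cv2.imread('pics/s4.png')[190:310,170:310]
cv2.imwrite('pics/c4.png',cv2.resize(a,None,fx=2.8,fy=2.8,interpolation=2))
E
```

```text
time_s: 7.22
ee_pos: [535.9, 9.3, 198.7]
ee_rot: [-179.9, 0.0, -5.7]
force: [-2.4, 3.5, 1.7]
gripper_width: 27.7
```

View pics/c4.png

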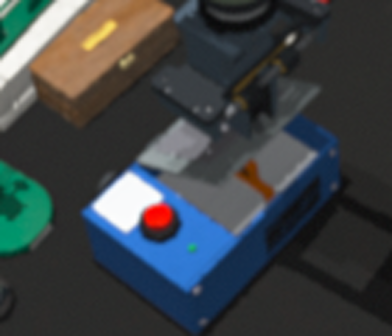

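The flap is lifted about 30° and the orange insert shows at (255,180) in the crop. Forces are small, so I'll continue the arc.

```bash
python3 -m inch '[{"x":0.8,"y":0,"z":-0.82,"yaw":0,"gripper":-1},{"x":0.87,"y":0,"z":-0.74,"yaw":0,"gripper":-1},{"x":0.93,"y":0,"z":-0.66,"yaw":0,"gripper":-1},{"x":0.98,"y":0,"z":-0.58,"yaw":0,"gripper":-1},{"x":1.03,"y":0,"z":-0.5,"yaw":0,"gripper":-1},{"x":1.07,"y":0,"z":-0.4,"yaw":0,"gripper":-1},{"x":0,"y":0,"z":0,"yaw":0,"gripper":-1}]'; python3 -m inch '[{"x":1.1,"y":0,"z":-0.3,"yaw":0,"gripper":-1},{"x":1.12,"y":0,"z":-0.21,"yaw":0,"gripper":-1},{"x":1.14,"y":0,"z":-0.12,"yaw":0,"gripper":-1},{"x":1.14,"y":0,"z":-0.01,"yaw":0,"gripper":-1},{"x":1.14,"y":0,"z":0.08,"yaw":0,"gripper":-1},{"x":1.13,"y":0,"z":0.19,"yaw":0,"gripper":-1},{"x":0.7,"y":0,"z":0.16,"yaw":0,"gripper":-1},{"x":0,"y":0,"z":0,"yaw":0,"gripper":-1},{"x":0,"y":0,"z":0,"yaw":0,"gripper":-1},{"x":0,"y":0,"z":0,"yaw":0,"gripper":-1}]'
```

```text
time_s: 7.9
ee_pos: [592.9, 3.8, 235.3]
ee_rot: [-179.8, -0.0, -5.7]
force: [-0.9, 5.5, 5.5]
gripper_width: 27.9
time_s: 8.73
ee_pos: [667.9, -3.4, 237.7]
ee_rot: [-179.8, -0.3, -5.7]
force: [1.8, 4.1, 4.3]
gripper_width: 27.7
```

```bash
python3 -m inch '[{"x":0,"y":-0.1,"z":0,"yaw":0,"gripper":0.2},{"x":0,"y":0,"z":0,"yaw":0,"gripper":0.2},{"x":0,"y":0,"z":0,"yaw":0,"gripper":0.2},{"x":0,"y":0,"z":0,"yaw":0,"gripper":0.2},{"x":0,"y":0,"z":-1,"yaw":0,"gripper":0.2},{"x":0,"y":0,"z":-2,"yaw":0,"gripper":0.2},{"x":0,"y":0,"z":-2,"yaw":0,"gripper":0.2},{"x":0,"y":0,"z":-1.5,"yaw":0,"gripper":0.2},{"x":0,"y":0,"z":0,"yaw":0,"gripper":0.2}]'; python3 -m inch '[{"x":-1,"y":0,"z":0,"yaw":0,"gripper":0.2},{"x":-2,"y":1,"z":0,"yaw":0,"gripper":0.2},{"x":-2,"y":3,"z":0,"yaw":0,"gripper":0.2},{"x":-2,"y":3,"z":0,"yaw":0,"gripper":0.2},{"x":-2,"y":3,"z":0,"yaw":0,"gripper":0.2},{"x":-2,"y":3,"z":0,"yaw":0,"gripper":0.2},{"x":-1,"y":3,"z":0,"yaw":0,"gripper":0.2},{"x":0,"y":3,"z":0,"yaw":0,"gripper":0.2},{"x":0,"y":0,"z":0,"yaw":0,"gripper":0.2},{"x":0,"y":0,"z":0,"yaw":0,"gripper":0.2}]'; python3 - <<'E'
from h import *
s=grab('scene','s5.png');t=grab('top','t5.png')
a=cv2.imread('pics/s5.png')[190:310,170:310];b=cv2.imread('pics/t5.png')[140:260,130:270]
cv2.imwrite('pics/c5.png',np.hstack([cv2.resize(i,None,fx=2.8,fy=2.8,interpolation=2) for i in(b,a)]))
for f in(s,t):
    h=cv2.cvtColor(f['pixels'],cv2.COLOR_RGB2HSV).astype(int)
    m=(h[...,0]>8)&(h[...,0]<22)&(h[...,1]>150)&(h[...,2]>90)
    m[:150]=0;m[310:]=0;m[:,:170]=0;m[:,300:]=0
    n,l,st,c=cv2.connectedComponentsWithStats(m.astype(np.uint8))
    for i in range(1,n):
        if st[i,4]>4: print(st[i],c[i],onz(f,[c[i]],94))
    print(proj(f,[548,5.5,94]))
E
```

```text
time_s: 9.48
ee_pos: [668.0, -4.2, 306.5]
ee_rot: [-180.0, -0.5, -5.7]
force: [0.5, 0.2, 0.8]
gripper_width: 54.2
time_s: 10.32
ee_pos: [527.5, -182.2, 301.3]
ee_rot: [-180.0, 0.0, -5.9]
force: [0.5, 0.8, -0.5]
gripper_width: 54.8
[205 188  19  14  57] [215.42105263 193.73684211] [[782.97077783 -84.3434284   94.        ]]
[249 245  18  15  89] [257.62921348 251.26966292] [[535.98358482  23.90567441  94.        ]]
[[257.95949383 245.17165936]]
[215 194   5  21  54] [216.59259259 203.61111111] [[549.40501761   5.14120598  94.        ]]
[[216.47887768 204.0537342 ]]
```

View pics/c5.png

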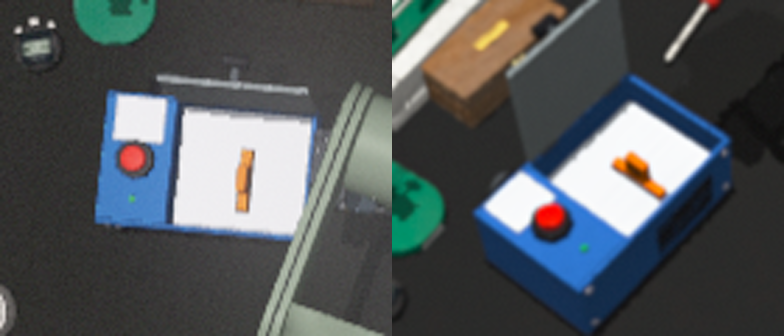

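Views: the flap is upright by itself (top crop line at (232,85)), the button is up, and the orange tab is at about (243,180) in the top crop. That agrees with my estimate, so I'm going in to grasp.

```bash
python3 -m inch '[{"x":0,"y":-1.5,"z":0,"yaw":0,"gripper":0.2},{"x":0.05,"y":-2.5,"z":0,"yaw":0,"gripper":0.2},{"x":0.05,"y":-2.5,"z":0,"yaw":0,"gripper":0.2},{"x":0.05,"y":-2.5,"z":0,"yaw":0,"gripper":0.2},{"x":0.05,"y":-2.5,"z":1,"yaw":0,"gripper":0.2},{"x":0.06,"y":-2.5,"z":2,"yaw":0,"gripper":0.2},{"x":0.06,"y":-2.5,"z":2,"yaw":0,"gripper":0.2},{"x":0,"y":-2.5,"z":2,"yaw":0,"gripper":0.2},{"x":0,"y":0,"z":2.5,"yaw":0,"gripper":0.2},{"x":0,"y":0,"z":2.5,"yaw":0,"gripper":0.2},{"x":0,"y":0,"z":0,"yaw":0,"gripper":0.2},{"x":0,"y":0,"z":0,"yaw":0,"gripper":0.2}]'
```

```text
time_s: 11.42
ee_pos: [549.6, 8.8, 181.0]
ee_rot: [180.0, 0.2, -5.6]
force: [0.3, 0.6, 0.6]
gripper_width: 54.8
```

```bash
python3 -m inch '[{"x":0,"y":0.2,"z":1.5,"yaw":0,"gripper":0.2},{"x":0,"y":0,"z":2,"yaw":0,"gripper":0.2},{"x":0,"y":0,"z":2,"yaw":0,"gripper":0.2},{"x":0,"y":0,"z":1.5,"yaw":0,"gripper":0.2},{"x":0,"y":0,"z":1.3,"yaw":0,"gripper":0.2},{"x":0,"y":0,"z":1,"yaw":0,"gripper":0.2},{"x":0,"y":0,"z":0,"yaw":0,"gripper":0.2},{"x":0,"y":0,"z":0,"yaw":0,"gripper":0.2}]'; python3 -m inch '[{"x":0,"y":0,"z":0,"yaw":0,"gripper":-1},{"x":0,"y":0,"z":0,"yaw":0,"gripper":-1},{"x":0,"y":0,"z":0,"yaw":0,"gripper":-1},{"x":0,"y":0,"z":0,"yaw":0,"gripper":-1},{"x":0,"y":0,"z":0,"yaw":0,"gripper":-1},{"x":0,"y":0,"z":0,"yaw":0,"gripper":-1},{"x":0,"y":0,"z":0,"yaw":0,"gripper":-1}]' 10
```

```text
time_s: 12.08
ee_pos: [550.9, 5.7, 89.8]
ee_rot: [-180.0, -0.1, -5.7]
force: [0.8, 0.2, -0.6]
gripper_width: 54.2
time_s: 12.67
ee_pos: [550.2, 5.9, 88.9]
ee_rot: [-180.0, -0.0, -5.7]
force: [0.5, 4.0, -2.8]
gripper_width: 12.4
```

```bash
python3 -m inch '[{"x":0,"y":-0.1,"z":0,"yaw":0,"gripper":-1},{"x":0,"y":0,"z":0,"yaw":0,"gripper":-1},{"x":0,"y":0,"z":-0.6,"yaw":0,"gripper":-1},{"x":0,"y":0,"z":-0.8,"yaw":0,"gripper":-1},{"x":0,"y":0,"z":-0.8,"yaw":0,"gripper":-1},{"x":0,"y":0,"z":0,"yaw":0,"gripper":-1}]' 25; python3 -m inch '[{"x":0,"y":0,"z":-1,"yaw":0,"gripper":-1},{"x":0,"y":0,"z":-1.2,"yaw":0,"gripper":-1},{"x":0,"y":0,"z":-1.2,"yaw":0,"gripper":-1},{"x":0,"y":0,"z":-1.4,"yaw":0,"gripper":-1},{"x":0,"y":0,"z":-1.5,"yaw":0,"gripper":-1},{"x":0,"y":0,"z":-1.5,"yaw":0,"gripper":-1},{"x":0,"y":0,"z":-1.5,"yaw":0,"gripper":-1},{"x":0,"y":0,"z":-1.3,"yaw":0,"gripper":-1},{"x":0,"y":0,"z":-1.3,"yaw":0,"gripper":-1},{"x":0,"y":0,"z":0,"yaw":0,"gripper":-1},{"x":0,"y":0,"z":0,"yaw":0,"gripper":-1}]'; python3 - <<'E'
from h import *
s=grab('scene','s6.png');t=grab('top','t6.png')
a=cv2.imread('pics/s6.png')[130:310,170:380]
cv2.imwrite('pics/c6.png',cv2.resize(a,None,fx=2.8,fy=2.8,interpolation=2))
E
```

```text
time_s: 13.17
ee_pos: [551.5, 6.5, 113.1]
ee_rot: [-180.0, -0.2, -5.7]
force: [-0.3, -0.3, -1.0]
gripper_width: 12.0
time_s: 14.08
ee_pos: [550.4, 6.6, 230.6]
ee_rot: [-180.0, -0.1, -5.7]
force: [-0.2, -0.2, -1.4]
gripper_width: 12.0
```

View pics/c6.png

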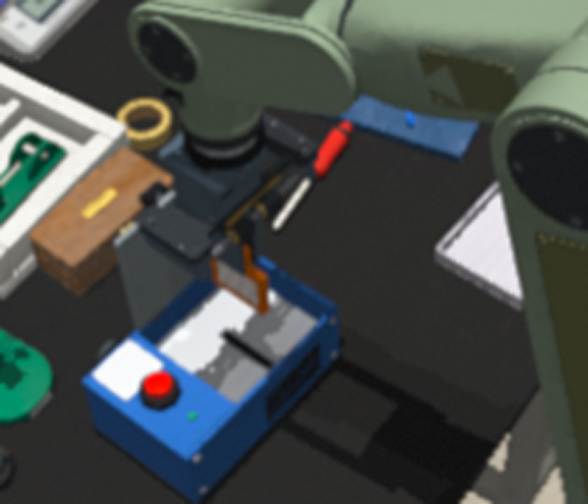

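The insert is out, hanging upright at (240,285) in the crop. The flap is still standing and the button is up. Carrying it to the tray.

```bash
python3 -m inch '[{"x":-0.35,"y":0.9,"z":0,"yaw":0,"gripper":-1},{"x":-0.7,"y":1.8,"z":0,"yaw":0,"gripper":-1},{"x":-0.8,"y":2.1,"z":0,"yaw":0,"gripper":-1},{"x":-0.8,"y":2.1,"z":0,"yaw":0,"gripper":-1},{"x":-0.8,"y":2.1,"z":0,"yaw":0,"gripper":-1},{"x":-0.8,"y":2.1,"z":0,"yaw":0,"gripper":-1},{"x":-0.8,"y":2.1,"z":0,"yaw":0,"gripper":-1},{"x":-0.8,"y":2.1,"z":0,"yaw":0,"gripper":-1},{"x":-0.8,"y":2.1,"z":0,"yaw":0,"gripper":-1},{"x":-0.8,"y":2.1,"z":0,"yaw":0,"gripper":-1},{"x":-0.8,"y":2.1,"z":0,"yaw":0,"gripper":-1},{"x":-0.8,"y":2.1,"z":0,"yaw":0,"gripper":-1}]'; python3 -m inch '[{"x":-0.8,"y":2.1,"z":0,"yaw":0,"gripper":-1},{"x":-0.8,"y":2.1,"z":0,"yaw":0,"gripper":-1},{"x":-0.8,"y":2.1,"z":0.3,"yaw":0,"gripper":-1},{"x":-0.6,"y":1.6,"z":0.6,"yaw":0,"gripper":-1},{"x":-0.3,"y":0.8,"z":0.8,"yaw":0,"gripper":-1},{"x":0,"y":0,"z":0.8,"yaw":0,"gripper":-1},{"x":0,"y":0,"z":0.8,"yaw":0,"gripper":-1},{"x":0,"y":0,"z":0.6,"yaw":0,"gripper":-1},{"x":0,"y":0,"z":0.4,"yaw":0,"gripper":-1},{"x":0,"y":0,"z":0,"yaw":0,"gripper":-1},{"x":0,"y":0,"z":0,"yaw":0,"gripper":-1},{"x":0,"y":0,"z":0,"yaw":0,"gripper":-1}]'
```

```text
time_s: 15.18
ee_pos: [435.0, -221.2, 229.1]
ee_rot: [-180.0, 0.1, -5.7]
force: [0.9, 0.2, -1.4]
gripper_width: 12.0
time_s: 16.18
ee_pos: [395.6, -303.2, 187.2]
ee_rot: [180.0, -0.0, -5.7]
force: [0.1, 0.4, -1.1]
gripper_width: 11.9
```

```bash
python3 -m inch '[{"x":0,"y":0.15,"z":0,"yaw":0,"gripper":-1},{"x":0,"y":0,"z":0,"yaw":0,"gripper":-1},{"x":0,"y":0,"z":0,"yaw":0,"gripper":-1},{"x":0,"y":0,"z":0,"yaw":0,"gripper":-1},{"x":0,"y":0,"z":0,"yaw":0,"gripper":-1}]'; python3 - <<'E'
from h import *
s=grab('scene','s7.png');t=grab('top','t7.png')
a=cv2.imread('pics/s7.png')[130:310,190:420];b=cv2.imread('pics/t7.png')[130:310,130:380]
cv2.imwrite('pics/c7.png',np.hstack([cv2.resize(i,None,fx=1.66,fy=1.66,interpolation=2) for i in(b,a)]))
print(np.abs(telemetry.state()['qvel']).max())
E
```

```text
time_s: 16.6
ee_pos: [394.9, -305.0, 187.0]
ee_rot: [180.0, -0.0, -5.7]
force: [0.7, 0.1, -1.3]
gripper_width: 11.9
0.032829065756573364
```

View pics/c7.png

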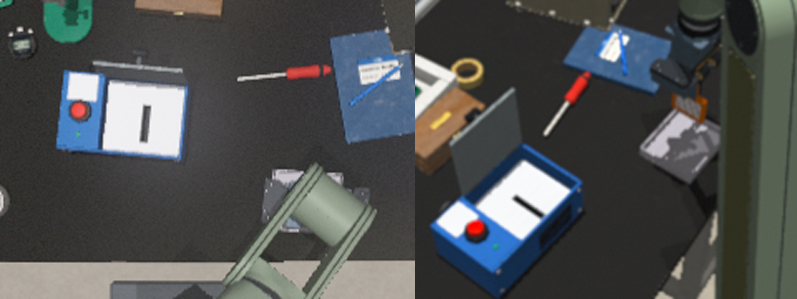

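The final crop shows the empty slot, the flap upright, the button up, the insert at (688,105) over the tray, and the screwdriver and stopwatch where they were. Handing in.

```bash
python3 -c "from workcell import env; print(env.job_done())"
```

```text
the job is handed in; nothing more can be done
None
```

The job is handed in at about 16.7 s of robot time, with the gripper still holding the insert over the smaller tray (measured about 142 x 123 mm).

- **Button:** I pressed it to a hard stop, about 5.5 mm of travel with 15–18 N vertical force at the fingertips. The camera then showed it sprung back up.
- **Flap:** I pinched the handle and swung the flap to about 93°, an angle worked out from the gripper's travel. In the last picture it was standing upright on its own.
- **Insert:** I drew it straight up out of the slot. It is held at 25 N with the opening at 11.9 mm, matching the 12 mm tab. The arm was still, with joint speeds at or below 0.03°/s.
- **Position over the tray:** The gripper is at (395, -305) mm, and the two camera measurements of the tray centre average to that point within about 2 mm. The insert's underside should be about 104 mm above the work surface, roughly 80 mm above the tray rim; this comes from the lift height and I did not measure it in the final picture.
- **Surroundings:** By eye, the stopwatch and screwdriver had not moved. The tray was partly hidden by the arm, and the ring mould was only at the edge of the last crop; I did not measure either one's position again.
- **One disagreement:** The cameras put the button top at about 113 mm, but contact came at about 121 mm. The press was force-guided, so this did no harm.

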